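# Turn the order of stripped kart engine parts for reassembly

## Robot

A 7-joint arm with a two-finger parallel gripper is mounted at the origin on the work surface. World frame = base frame: x ahead of the robot, y to its left, z up, the work surface at z = 0. Lengths are in m, angles in rad, forces in N, time in s.
With the tool pointing down it reaches from about 0.35 to 0.9 m from the base axis. Payload 19.9 kg.
Tool frame: the origin (TCP) lies on the centre line of the jaws, within the pads' length; the fingertips stand 19 mm ahead of it and the grasp point (between the pads) is the TCP (finger_overhang is the z of the fingertips in the tool frame, in m); z points along the fingers, y is the line along which they close (so a half turn about z gives the same grasp; the last joint's range is limited). The gripper opens to 94 mm and grips with 3 to 60 N. Pads are 16 mm wide; open, the fingers measure 119 mm over their backs; the gripper's body (75 mm by 177 mm) begins 78 mm behind the grasp point.
Start: joints at [1.208, 0.417, -0.01, 1.614, 0.005, 1.111, -0.053], TCP at [0.197, -0.593, 0.224] pointing down, gripper open.
Joint ranges: [-2.81, 2.81], [-0.39, 2.02], [-1.27, 1.25], [0.06, 2.57], [-1.19, 4.33], [0.19, 2], [-2.82, 2.82]. Speed limits (rad/s): [1.89, 1.89, 2.39, 2.39, 3.01, 3.01, 3.01].

## Interface

Orientations are given as [roll, pitch, yaw] about the fixed x, y, z axes, in that order (R = Rz(yaw) Ry(pitch) Rx(roll)).
In Python, from rig import * gives the robot as it stands.
- The arm moves only by the tool carry_out, never from a script. Its argument "series" is a list of rows, each a list of 7 numbers: the shift along the tool's x, y, z in m, then the turn, a rotation vector about the tool's x, y, z in rad, then the finger opening in m, from 0 to 0.094. A call has 1 to 5 rows; each row shifts and turns the commanded pose from where the row before left it, along the tool's axes as they then stand; what a row does not reach is not made up. A row lasts 1/8 s, in which the tool goes at most 62.5 mm and 10.7 degrees, less where a joint would pass 70% of its speed; a pose out of reach is approached as far as the arm can. A call is refused whole if a number of a shift passes 0.0625 or a number of a turn 0.188, either way. A call with a gripper value outside its range is refused whole. The fingers move at their own pace and stop on an object; "grip_force" is the grip in N (left out, the last holds). Time passes only in rows, so rows that do not move let the fingers close. It gives the time, the measured TCP pose, the force, the opening and the grip force at its end, in the units of the state.
- get_obs(): the state, without advancing time (a new reading comes with each control period).
- capture(name): name is "side" or "top" or "wrist"; returns a dict with "img" (420x560x3 uint8, red, green, blue), "vertical_fov" (degrees; the focal length in pixels is half the picture's height over the tangent of half this angle, whatever the lens; pixels are square), "cx", "cy" (the principal point, pixels), "pose" (4x4, takes a point from camera to world coordinates); the wrist camera has in their place "mount" (4x4, takes a point from camera to tool coordinates, whose origin is the TCP and whose axes are the flange's). Camera axes: x right, y up, looking along -z (the intrinsics and any distortion apply to the point x, -y, -z); pixel columns grow to the right and rows downward; lengths in m; the calibration is good to about 2 mm. A picture is of the moment at which its call begins: read the wrist's pose just before it. There is no depth.
- job_done(): hands the job in; it is judged then, once.
The state is a dict: "clock": time; "q": joint angles; "dq": joint speeds; "joint_torque": joint torques, N m; "tool_pos": TCP position; "eef_rot": TCP orientation; "ft_force": force on the tool from outside, world axes, zero at the start; "torque": the same for the moment, N m; "gripper_width": finger opening in m; "gripper_force": force on a finger pad.
Only numpy, scipy, OpenCV 4.12 (cv2) and the standard library are available. Lean on these libraries where they do the work, as an engineer would, in place of code of your own. Each camera call takes 0.05 s, during which the arm holds its last target. There are 200 camera calls.

## Task

Four engine parts stand in a row on the dark steel strip-down rack in the order they came off the kart. Move them to the empty plywood assembly rack in the reverse order, so that what came off last is first to hand: the part nearest the robot goes to the place farthest from it, the second nearest to the second farthest, and so on. Leave each part standing upright, the same way up, centred on its own cork pad and let go.

Things in the scene. Friction and masses are not known exactly. Their poses are not given: they have to be found in the camera images.
- strip_rack: full rack: dark steel base 284 x 76 x 8 mm, four square rubber seats in a row, centres at x = -102, -34, 34, 102 mm, y = 0 in its frame, seat tops 12 mm above the table. Thin fins (3 mm thick, tops 18 mm up, at x = 0, +-68, +-136 mm) between the places; long sides open; x axis along the row, away from the robot (within 0.3 rad); origin: centre of underside, on the table; fixed
- assembly_rack: empty rack, left or right of the other: same size, pale plywood, four round cork pads (56 mm) in a row, centres at x = -102, -34, 34, 102 mm, y = 0 in its frame, pad tops 12 mm above the table. Fins (3 mm thick, tops 18 mm up, at x = 0, +-68, +-136 mm) between the places; long sides open; x axis along the row, away from the robot (within 0.3 rad); origin: centre of underside, on the table; fixed
- piston: aluminium engine piston standing upright: cylinder 46 mm across, 44 mm high, 0.13 to 0.25 kg, two dark rings near the top. Origin at the centre of its underside, z up. Grip it round its side, with the fingers closing across the row, since the neighbours are too near along the row (so for all the parts)
- clutch_hub: dark steel clutch hub: a disc 48 mm across and 12 mm thick, with a round toothed boss 26 mm across on top, rising from 12 to 38 mm. 0.18 to 0.36 kg. Origin at the centre of its underside, z up. Grip the boss
- bearing: ball bearing lying flat: steel ring 47 mm across, 14 mm high (the lowest part), 0.08 to 0.15 kg, dark raceway with balls and a dark bore seen from above. Origin at the centre of its underside, z up. Grip it round its rim
- sleeve: plain steel axle sleeve standing on end: 30 mm across, 55 mm high (the tallest and slimmest part), 0.11 to 0.22 kg, dark bore on top. Origin at the centre of its underside, z up. Grip it round its side
- seat_piston: square mid-grey rubber seat (56 x 56 x 4 mm) fixed in the strip-down rack, on which the piston stands at the start; origin at the centre of its underside, its top 4 mm above that. It only marks the place where that part began; it does not move
- seat_clutch_hub: square mid-grey rubber seat (56 x 56 x 4 mm) fixed in the strip-down rack, on which the clutch hub stands at the start; origin at the centre of its underside, its top 4 mm above that. It only marks the place where that part began; it does not move
- seat_bearing: square mid-grey rubber seat (56 x 56 x 4 mm) fixed in the strip-down rack, on which the bearing stands at the start; origin at the centre of its underside, its top 4 mm above that. It only marks the place where that part began; it does not move
- seat_sleeve: square mid-grey rubber seat (56 x 56 x 4 mm) fixed in the strip-down rack, on which the sleeve stands at the start; origin at the centre of its underside, its top 4 mm above that. It only marks the place where that part began; it does not move
Things that resemble listed ones, but are neither listed nor needed, are in the scene too. Leave any purple look-alike of the clutch_hub alone.

How it is judged:
At the end, for the whole second after the job is handed in: Each part rests upright (within 0.12 rad) on the assembly rack's pad at the mirrored place of the row (began at x in the strip-down rack, ends at -x in the assembly rack), within 12 mm of the pad's centre along and across, underside within 3 mm of the pad top, at rest and released (((x of seat_piston in the frame of strip_rack between -0.112 and -0.092 m and x of piston in the frame of assembly_rack between 0.09 and 0.114 m) or (x of seat_piston in the frame of strip_rack between -0.044 and -0.024 m and x of piston in the frame of assembly_rack between 0.022 and 0.046 m) or (x of seat_piston in the frame of strip_rack between 0.024 and 0.044 m and x of piston in the frame of assembly_rack between -0.046 and -0.022 m) or (x of seat_piston in the frame of strip_rack between 0.092 and 0.112 m and x of piston in the frame of assembly_rack between -0.114 and -0.09 m)) and y of piston in the frame of assembly_rack between -0.012 and 0.012 m and z of piston in the frame of assembly_rack between 0.009 and 0.015 m and angle between each of piston, clutch_hub, bearing, sleeve's own z axis and vertical below 0.12 rad and linear speed of each of piston, clutch_hub, bearing, sleeve below 0.02 m/s and ((x of seat_clutch_hub in the frame of strip_rack between -0.112 and -0.092 m and x of clutch_hub in the frame of assembly_rack between 0.09 and 0.114 m) or (x of seat_clutch_hub in the frame of strip_rack between -0.044 and -0.024 m and x of clutch_hub in the frame of assembly_rack between 0.022 and 0.046 m) or (x of seat_clutch_hub in the frame of strip_rack between 0.024 and 0.044 m and x of clutch_hub in the frame of assembly_rack between -0.046 and -0.022 m) or (x of seat_clutch_hub in the frame of strip_rack between 0.092 and 0.112 m and x of clutch_hub in the frame of assembly_rack between -0.114 and -0.09 m)) and y of clutch_hub in the frame of assembly_rack between -0.012 and 0.012 m and z of clutch_hub in the frame of assembly_rack between 0.009 and 0.015 m and ((x of seat_bearing in the frame of strip_rack between -0.112 and -0.092 m and x of bearing in the frame of assembly_rack between 0.09 and 0.114 m) or (x of seat_bearing in the frame of strip_rack between -0.044 and -0.024 m and x of bearing in the frame of assembly_rack between 0.022 and 0.046 m) or (x of seat_bearing in the frame of strip_rack between 0.024 and 0.044 m and x of bearing in the frame of assembly_rack between -0.046 and -0.022 m) or (x of seat_bearing in the frame of strip_rack between 0.092 and 0.112 m and x of bearing in the frame of assembly_rack between -0.114 and -0.09 m)) and y of bearing in the frame of assembly_rack between -0.012 and 0.012 m and z of bearing in the frame of assembly_rack between 0.009 and 0.015 m and ((x of seat_sleeve in the frame of strip_rack between -0.112 and -0.092 m and x of sleeve in the frame of assembly_rack between 0.09 and 0.114 m) or (x of seat_sleeve in the frame of strip_rack between -0.044 and -0.024 m and x of sleeve in the frame of assembly_rack between 0.022 and 0.046 m) or (x of seat_sleeve in the frame of strip_rack between 0.024 and 0.044 m and x of sleeve in the frame of assembly_rack between -0.046 and -0.022 m) or (x of seat_sleeve in the frame of strip_rack between 0.092 and 0.112 m and x of sleeve in the frame of assembly_rack between -0.114 and -0.09 m)) and y of sleeve in the frame of assembly_rack between -0.012 and 0.012 m and z of sleeve in the frame of assembly_rack between 0.009 and 0.015 m); the robot touches nothing.
It also fails if it takes over 106 s, if anything falls off the work surface, if the arm or the gripper's body presses on something with over 40 N, if the wrist force passes 120 N, or if a joint passes its speed limit or range.

## Working session

There is one attempt and no reset: what is moved stays moved. The work goes in short steps, Python scripts to look and compute and a tool call to move; the robot and the scene stay as the last step left them, time stands still between calls to the robot, and variables do not carry over. Pictures are saved under pics/ and viewed, at most 14 in all, crops included, and the job is handed in when it is done.

Besides the shell and the picture viewer there is one more tool, called as name(argument=value, ...) on one line, values as JSON. carry_out: Moves the arm, as the interface text tells. Its arguments: {"type":"object","properties":{"series":{"type":"array","items":{"type":"array","items":{"type":"number"}}},"grip_force":{"type":"number"}},"required":["series"]}

```bash
mkdir -p pics
python3 - <<'E'
from rig import *
import cv2
o=get_obs(); print(o)
for n in("top","side"):
    c=capture(n); cv2.imwrite(f"pics/{n}0.png",c["img"][:,:,::-1]); print(n,{k:v for k,v in c.items() if k!="img"})
c=capture("wrist"); print({k:v for k,v in c.items() if k!="img"})
E
```

```text
{'clock': 0.0, 'q': array([ 1.20851123,  0.41799662, -0.0103063 ,  1.61417682,  0.00474724,
        1.1106876 , -0.05303175]), 'dq': array([ 7.52856526e-04,  3.59408378e-04,  4.03242210e-04, -1.66228629e-03,
        4.35373752e-05,  2.04907043e-04,  7.50574922e-04]), 'joint_torque': array([-2.41073167e-04, -8.51234150e+01,  6.38329145e-01, -4.25995588e+01,
       -4.89308161e-02,  1.86344830e-02,  1.48240833e-04]), 'tool_pos': array([ 0.19693628, -0.59278747,  0.22381002]), 'eef_rot': array([-3.14035364e+00,  1.33199952e-04,  3.20785706e-01]), 'ft_force': array([-0.14590314,  0.34380491, -0.56730663]), 'torque': array([ 0.00398168,  0.06940619, -0.04194624]), 'gripper_force': 0.0, 'gripper_width': 0.09424795086258891}
top {'vertical_fov': 45.85224101204919, 'cx': 282.989733770408, 'cy': 202.48216019745098, 'pose': array([[ 0.02462424,  0.99604526, -0.08536679,  0.44170278],
       [-0.99957493,  0.0231981 , -0.01765805,  0.04402502],
       [-0.01560787,  0.08576532,  0.99619311,  1.1072781 ],
       [ 0.        ,  0.        ,  0.        ,  1.        ]])}
side {'vertical_fov': 54.413115792922156, 'cx': 277.1490091264515, 'cy': 197.92361032740902, 'pose': array([[-0.82886745,  0.37068169, -0.41901532,  0.20234111],
       [-0.55941718, -0.55664511,  0.61416499,  0.57835307],
       [-0.00558311,  0.74346574,  0.66875072,  0.6057184 ],
       [ 0.        ,  0.        ,  0.        ,  1.        ]])}
{'vertical_fov': 69.80312371696469, 'cx': 276.3274530395825, 'cy': 209.93021203190946, 'mount': array([[-1.18303118e-04,  9.69145646e-01,  2.46488749e-01,
         7.02058240e-02],
       [ 9.99999887e-01,  2.27934927e-04, -4.16242277e-04,
        -1.91013021e-04],
       [-4.59582785e-04,  2.46488672e-01, -9.69145564e-01,
        -1.59972144e-01],
       [ 0.00000000e+00,  0.00000000e+00,  0.00000000e+00,
         1.00000000e+00]])}
```

View pics/top0.png

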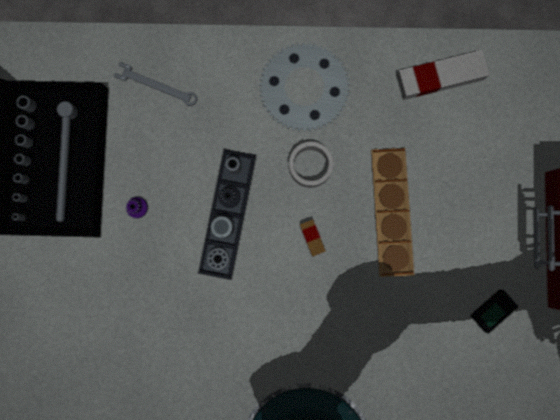

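View pics/side0.png

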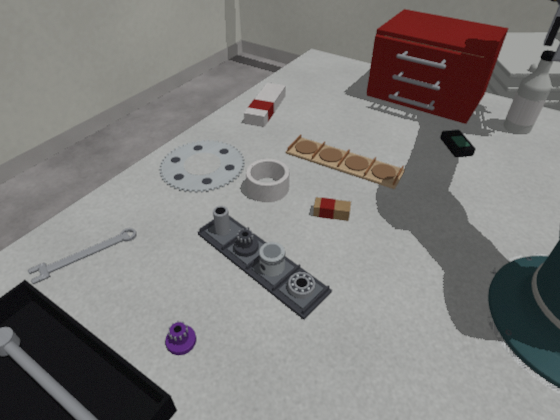

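The top view shows the strip rack with, from near to far, bearing (217,260), piston (221,228), hub (230,196) and sleeve (233,163). The pads of the empty plywood rack run from (397,258) to (390,163). The side view agrees, and the purple hub lies outside both racks.

```bash
cat > h.py <<'E'
from rig import *
import numpy as np, cv2
from scipy.spatial.transform import Rotation as R
def toolT(o):
    T=np.eye(4); T[:3,:3]=R.from_euler('xyz',o['eef_rot']).as_matrix(); T[:3,3]=o['tool_pos']; return T
def view(n):
    T=toolT(get_obs()); c=capture(n)
    c['P']=c['pose'] if 'pose' in c else T@c['mount']
    c['bgr']=np.ascontiguousarray(c['img'][:,:,::-1]); return c
def ray(c,px,z):
    px=np.atleast_2d(px).astype(float); f=210/np.tan(np.radians(c['vertical_fov'])/2)
    d=np.c_[(px[:,0]-c['cx'])/f,-(px[:,1]-c['cy'])/f,-np.ones(len(px))]@c['P'][:3,:3].T
    p=c['P'][:3,3]; return (p+d*((z-p[2])/d[:,2])[:,None])[:,:2]
def go(xyz,yaw):
    "shift in tool axes (at present attitude) and turn about tool z"
    T=toolT(get_obs()); s=T[:3,:3].T@(np.array(xyz)-T[:3,3])
    Rt=R.from_euler('xyz',[np.pi,0,yaw]); t=(R.from_matrix(T[:3,:3]).inv()*Rt).as_rotvec()
    print('shift',s.round(4),'turn',t.round(4))
E
python3 - <<'E'
from h import *
c=view("top"); hsv=cv2.cvtColor(c['bgr'],cv2.COLOR_BGR2HSV)
for nm,lo,hi,roi in(("ply",(5,70,60),(30,255,255),(355,130,430,290)),("strip",(0,0,0),(180,255,75),(185,135,270,295))):
    m=cv2.inRange(hsv,lo,hi); z=np.zeros_like(m); x0,y0,x1,y1=roi; z[y0:y1,x0:x1]=m[y0:y1,x0:x1]
    z=cv2.morphologyEx(z,cv2.MORPH_CLOSE,np.ones((25,25)))
    k=max(cv2.findContours(z,0,2)[0],key=cv2.contourArea)
    w=ray(c,k.reshape(-1,2),.008).astype(np.float32); r=cv2.minAreaRect(w); b=cv2.boxPoints(r)
    print(nm,r,b.round(4).tolist())
for n,p,z in(("bear",(217,260),.026),("pist",(221,228),.056),("hub",(230,196),.05),("slv",(233,163),.067),("p1",(397,258),.012),("p4",(390,163),.012)): print(n,ray(c,p,z).round(4))
E
```

```text
ply ((0.5215456485748291, -0.17784926295280457), (0.28409937024116516, 0.07584375888109207), 4.1756696701049805) [[0.37709999084472656, -0.15039999783039093], [0.38260000944137573, -0.22599999606609344], [0.6660000085830688, -0.2053000032901764], [0.6604999899864197, -0.12970000505447388]]
strip ((0.5095866918563843, 0.18667954206466675), (0.07753431051969528, 0.2850492298603058), 80.58003997802734) [[0.3625999987125397, 0.17180000245571136], [0.6438000202178955, 0.1251000016927719], [0.656499981880188, 0.20160000026226044], [0.37529999017715454, 0.2483000010251999]]
bear [[0.4058 0.2032]]
pist [[0.4744 0.1927]]
hub [[0.5436 0.1767]]
slv [[0.6124 0.1706]]
p1 [[ 0.4196 -0.1887]]
p4 [[ 0.6291 -0.1721]]
```

carry_out(series=[[0,0,-0.03,0,0,0.124,0.094],[0.029,-0.04,-0.01,0,0,0.124,0.094],[0.029,-0.04,-0.01,0,0,0,0.094],[0.029,-0.04,-0.01,0,0,0,0.094],[0.029,-0.04,-0.01,0,0,0,0.094]])

```text
clock: 0.82
tool_pos: [0.2964, -0.4207, 0.2948]
eef_rot: [3.142, 0.0, 0.073]
ft_force: [0.9, -0.2, 0.2]
gripper_width: 0.0939
gripper_force: 0.0
```

carry_out(series=[[0.029,-0.04,-0.01,0,0,0,0.094],[0.029,-0.04,-0.01,0,0,0,0.094],[0.029,-0.04,-0.01,0,0,0,0.094],[0.029,-0.04,-0.01,0,0,0,0.094],[0.029,-0.04,-0.01,0,0,0,0.094]])

```text
clock: 1.45
tool_pos: [0.4263, -0.2107, 0.3448]
eef_rot: [3.141, 0.0, 0.073]
ft_force: [-0.0, -0.8, 1.5]
gripper_width: 0.0941
gripper_force: 0.0
```

carry_out(series=[[0.029,-0.035,-0.01,0,0,0,0.094],[0,0,0,0,0,0,0.094],[0,0,0,0,0,0,0.094]])

```text
clock: 1.82
tool_pos: [0.4519, -0.1756, 0.3542]
eef_rot: [-3.142, 0.001, 0.073]
ft_force: [-0.0, -0.1, -1.1]
gripper_width: 0.094
gripper_force: 0.0
```

Run:
```python
from h import *
o=get_obs(); print(o['tool_pos'],o['eef_rot'],o['clock'])
c=view("wrist"); cv2.imwrite("pics/w0.png",c['bgr'])
```

```text
[ 0.45185214 -0.1756042   0.35419773] [-3.14158030e+00  5.52967271e-04  7.25254508e-02] 1.825
```

View pics/w0.png

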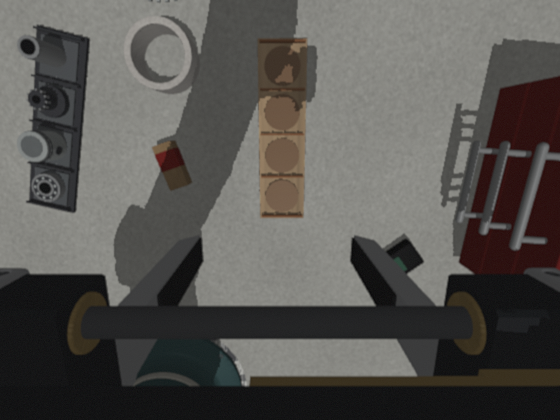

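The wrist view shows both racks: the plywood one at (259–307, 38–217) and the strip rack at (28–90, 25–212).

Run:
```python
from h import *
c=view("wrist"); hsv=cv2.cvtColor(c['bgr'],cv2.COLOR_BGR2HSV)
for nm,lo,hi,roi in(("ply",(5,70,30),(30,255,255),(240,25,330,230)),("strip",(0,0,0),(180,255,80),(10,10,110,230))):
    m=cv2.inRange(hsv,lo,hi); z=np.zeros_like(m); x0,y0,x1,y1=roi; z[y0:y1,x0:x1]=m[y0:y1,x0:x1]
    z=cv2.morphologyEx(z,cv2.MORPH_OPEN,np.ones((3,3)))
    k=np.vstack([q for q in cv2.findContours(z,0,2)[0] if cv2.contourArea(q)>100])
    w=ray(c,k.reshape(-1,2),.010).astype(np.float32); r=cv2.minAreaRect(w)
    print(nm,r,np.radians(r[2]))
    if nm=="strip": print(cv2.boundingRect(k))
for p in((282,65),(282,112),(282,155),(281,194)): print(ray(c,p,.012).round(4))
A=np.array([.5215,-.1778]);d=np.array([np.cos(.0729),np.sin(.0729)]); print([(A+d*x).round(4) for x in(.102,.034,-.034,-.102)])
print(ray(c,(46,187),.026))
S=np.array([.5096,.1867]);d=np.array([np.cos(.1644),-np.sin(.1644)]); print([(S+d*x).round(4) for x in(-.102,-.034,.034,.102)])
go((.452,.19,.35),-.1644)
```

```text
ply ((0.5213490724563599, -0.17918282747268677), (0.28023797273635864, 0.07374070584774017), 4.189296722412109) 0.07311702114909824
strip ((0.5108200907707214, 0.19321906566619873), (0.10067583620548248, 0.28186482191085815), 80.64871978759766) 1.407585697811881
(20, 25, 69, 187)
[[ 0.6235 -0.1726]]
[[ 0.555  -0.1779]]
[[ 0.4878 -0.183 ]]
[[ 0.4225 -0.1863]]
[array([ 0.6232, -0.1704]), array([ 0.5554, -0.1753]), array([ 0.4876, -0.1803]), array([ 0.4198, -0.1852])]
[[0.40945559 0.1996486 ]]
[array([0.409 , 0.2034]), array([0.4761, 0.1923]), array([0.5431, 0.1811]), array([0.6102, 0.17  ])]
shift [ 0.0264 -0.3651  0.0042] turn [-0.      0.0005  0.2356]
```

carry_out(series=[[0,-0.02,0,0,0,0.118,0.094],[0,-0.04,0,0,0,0.119,0.094],[-0.01,-0.05,0,0,0,0,0.094],[-0.01,-0.05,0,0,0,0,0.094],[-0.01,-0.05,0,0,0,0,0.094]])

```text
clock: 2.55
tool_pos: [0.4471, 0.0382, 0.3544]
eef_rot: [3.141, -0.0, -0.166]
ft_force: [1.3, -0.5, 0.6]
gripper_width: 0.0939
gripper_force: 0.0
```

carry_out(series=[[-0.01,-0.05,0,0,0,0,0.094],[-0.01,-0.05,0,0,0,0,0.094],[0,-0.05,0,0,0,0,0.094],[0,0,0,0,0,0,0.094],[0,0,0,0,0,0,0.094]])

```text
clock: 3.18
tool_pos: [0.4524, 0.1877, 0.3542]
eef_rot: [3.141, 0.001, -0.165]
ft_force: [-0.2, -0.1, 0.3]
gripper_width: 0.0938
gripper_force: 0.0
```

Run:
```python
from h import *
o=get_obs(); print(o['tool_pos'],o['eef_rot'],o['clock'])
c=view("wrist"); cv2.imwrite("pics/w1.png",c['bgr'])
S=np.array([.5096,.1867]);d=np.array([np.cos(.1644),-np.sin(.1644)])
hsv=cv2.cvtColor(c['bgr'],cv2.COLOR_BGR2HSV)
m=cv2.inRange(hsv,(0,0,0),(180,255,80)); m[:10]=0; m[235:]=0; m[:,:200]=0;m[:,380:]=0
m=cv2.morphologyEx(m,cv2.MORPH_OPEN,np.ones((3,3)))
k=np.vstack([q for q in cv2.findContours(m,0,2)[0] if cv2.contourArea(q)>100])
r=cv2.minAreaRect(ray(c,k.reshape(-1,2),.010).astype(np.float32)); print(r,cv2.boundingRect(k))
```

```text
[0.45244092 0.18774388 0.35415571] [ 3.14115727e+00  5.58676076e-04 -1.65465252e-01] 3.175
((0.5117255449295044, 0.13934138417243958), (0.17153964936733246, 0.29976174235343933), 80.58551788330078) (245, 33, 112, 192)
```

View pics/w1.png

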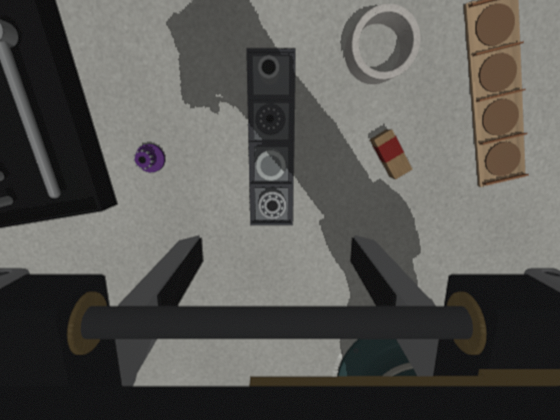

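The strip rack now lies straight ahead, with corners near (248,48), (296,48), (293,225) and (249,225). The part tops are sleeve (268,67), hub (270,118), piston (270,163) and bearing (272,205).

Run:
```python
from h import *
c=view("wrist")
q=ray(c,[(248,48),(296,48),(293,225),(249,225)],.010); print(q.round(4).tolist(),q.mean(0))
for n,p,z in(("slv",(268,67),.067),("hub",(270,118),.05),("pist",(270,163),.056),("bear",(272,205),.026)): print(n,ray(c,p,z).round(4))
```

```text
[[0.6529, 0.1967], [0.6408, 0.1247], [0.3635, 0.172], [0.3763, 0.248]] [0.50836687 0.18534964]
slv [[0.6103 0.1718]]
hub [[0.5449 0.1807]]
pist [[0.4805 0.1917]]
bear [[0.4088 0.2013]]
```

carry_out(series=[[-0.02,-0.004,0.05,0,0,0,0.08],[-0.02,-0.004,0.05,0,0,0,0.08],[-0.006,0,0.05,0,0,0,0.08],[0,0,0.05,0,0,0,0.08],[0,0,0.05,0,0,0,0.08]])

```text
clock: 3.9
tool_pos: [0.4085, 0.203, 0.1033]
eef_rot: [3.142, -0.001, -0.166]
ft_force: [1.6, -0.8, 0.1]
gripper_width: 0.0796
gripper_force: 0.0
```

carry_out(series=[[0,0,0.03,0,0,0,0.08],[0,0,0.02,0,0,0,0.08],[0,0,0,0,0,0,0.08],[0,0,0,0,0,0,0.08]])

```text
clock: 4.4
tool_pos: [0.4087, 0.204, 0.0553]
eef_rot: [-3.141, -0.001, -0.165]
ft_force: [-0.2, 0.5, 0.2]
gripper_width: 0.0802
gripper_force: 0.0
```

Run:
```python
from h import *
go((.4084,.2027,.034),-.1645)
cv2.imwrite("pics/w2.png",view("wrist")['bgr'])
```

```text
shift [-0.0001  0.0014  0.0213] turn [-0.0003 -0.0009 -0.0005]
```

View pics/w2.png

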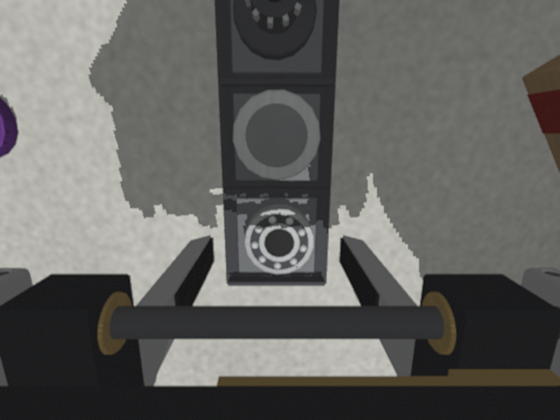

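The bearing at (279,243) sits centred between the open fingers at (212,243) and (342,243). I'll descend and grip.

carry_out(series=[[0,0.001,0.021,0,0,0,0.08],[0,0,0,0,0,0,0.06],[0,0,0,0,0,0,0.04],[0,0,0,0,0,0,0.03],[0,0,0,0,0,0,0.03]], grip_force=30)

```text
clock: 5.08
tool_pos: [0.4083, 0.2034, 0.034]
eef_rot: [-3.141, -0.001, -0.164]
ft_force: [-1.0, -0.9, 8.1]
gripper_width: 0.0462
gripper_force: 30.0
```

carry_out(series=[[0,0,0,0,0,0,0.03],[0,0,-0.01,0,0,0,0.03],[0,0,0,0,0,0,0.03]])

```text
clock: 5.45
tool_pos: [0.4084, 0.2035, 0.0443]
eef_rot: [-3.141, -0.001, -0.164]
ft_force: [-0.1, -0.9, -0.5]
gripper_width: 0.0462
gripper_force: 30.0
```

carry_out(series=[[0,0,-0.05,0,0,0,0.03],[0,0,-0.05,0,0,-0.119,0.03],[0,0,0,0,0,-0.119,0.03],[0.021,0.043,0,0,0,0,0.03],[0.021,0.043,0,0,0,0,0.03]])

```text
clock: 6.08
tool_pos: [0.4568, 0.1196, 0.1437]
eef_rot: [3.142, -0.001, 0.075]
ft_force: [0.5, 0.3, -1.0]
gripper_width: 0.0464
gripper_force: 30.0
```

carry_out(series=[[0.021,0.043,0,0,0,0,0.03],[0.021,0.043,0,0,0,0,0.03],[0.021,0.043,0,0,0,0,0.03],[0.021,0.043,0,0,0,0,0.03],[0.021,0.043,0,0,0,0,0.03]])

```text
clock: 6.7
tool_pos: [0.5773, -0.0876, 0.1434]
eef_rot: [3.142, 0.0, 0.074]
ft_force: [0.4, 0.6, -0.3]
gripper_width: 0.0457
gripper_force: 30.0
```

carry_out(series=[[0.021,0.043,0,0,0,0,0.03],[0.019,0.043,0,0,0,0,0.03],[0,0,0,0,0,0,0.03],[0,0,0.04,0,0,0,0.03],[0,0,0.02,0,0,0,0.03]])

```text
clock: 7.32
tool_pos: [0.622, -0.1682, 0.0816]
eef_rot: [-3.141, 0.002, 0.074]
ft_force: [-0.7, -0.2, -0.4]
gripper_width: 0.0464
gripper_force: 30.0
```

carry_out(series=[[0,0,0,0,0,0,0.03],[0,0,0,0,0,0,0.03]])

```text
clock: 7.58
tool_pos: [0.6236, -0.1686, 0.0846]
eef_rot: [3.141, -0.001, 0.074]
ft_force: [0.0, -0.1, -0.7]
gripper_width: 0.0464
gripper_force: 30.0
```

Run:
```python
from h import *
go((.6231,-.1711,.0345),.073)
cv2.imwrite("pics/w3.png",view("wrist")['bgr'])
```

```text
shift [-0.0008  0.0024  0.0501] turn [ 0.0002 -0.0011  0.0011]
```

View pics/w3.png

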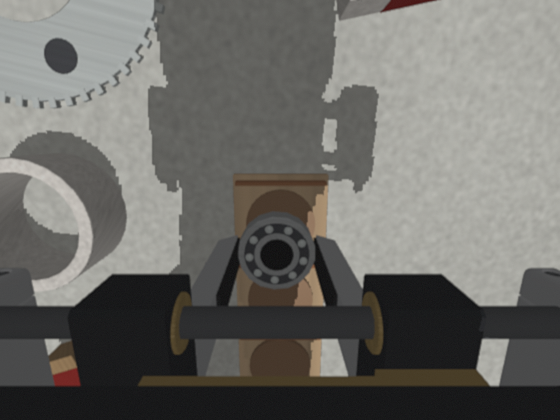

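The bearing is held level at (277,255) over the rack (edges 234–327). It needs about 2 mm to the right, then 50 mm down.

carry_out(series=[[-0.001,0.002,0.03,0,0,0,0.03],[0,0,0.015,0,0,0,0.03],[0,0,0.005,0,0,0,0.03],[0,0,0,0,0,0,0.03],[0,0,0,0,0,0,0.055]])

```text
clock: 8.25
tool_pos: [0.6227, -0.1709, 0.0342]
eef_rot: [3.141, -0.001, 0.074]
ft_force: [0.2, -0.8, -0.7]
gripper_width: 0.0527
gripper_force: 0.0
```

carry_out(series=[[0,0,0,0,0,0,0.07],[0,0,0,0,0,0,0.07],[0,0,-0.03,0,0,0,0.07],[0,0,-0.05,0,0,0,0.07],[0,0,-0.05,0,0,0,0.07]])

```text
clock: 8.88
tool_pos: [0.622, -0.1708, 0.1649]
eef_rot: [-3.141, 0.0, 0.074]
ft_force: [0.1, -0.4, 0.0]
gripper_width: 0.0698
gripper_force: 0.0
```

Run:
```python
from h import *
go((.4755,.1916,.14),-.1645)
cv2.imwrite("pics/w4.png",view("wrist")['bgr'])
```

```text
shift [-0.1193 -0.3722  0.025 ] turn [-0.0003  0.0004  0.2384]
```

View pics/w4.png

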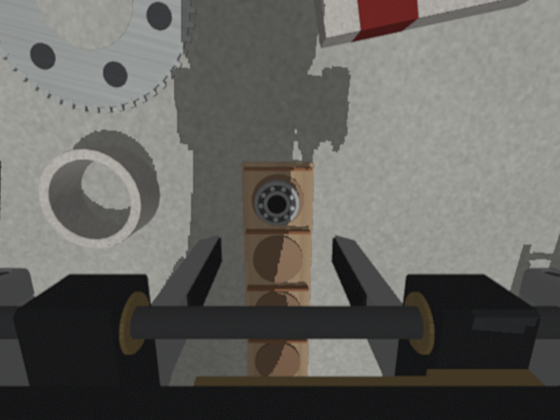

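The bearing sits on the far pad, centre (277,203) against the pad's ~(278,200). Next is the piston.

carry_out(series=[[-0.015,-0.0465,0,0,0,0,0.08],[-0.015,-0.0465,0,0,0,0,0.08],[-0.015,-0.0465,0,0,0,0,0.08],[-0.015,-0.0465,0,0,0,0,0.08],[-0.015,-0.0465,0,0,0,0,0.08]])

```text
clock: 9.55
tool_pos: [0.5296, 0.0568, 0.1635]
eef_rot: [3.142, -0.0, 0.074]
ft_force: [0.8, 0.8, -0.4]
gripper_width: 0.0797
gripper_force: 0.0
```

carry_out(series=[[-0.015,-0.0465,0,0,0,0,0.08],[-0.015,-0.0465,0,0,0,0,0.08],[-0.014,-0.0465,0,0,0,0,0.08],[0,0,0,0,0,0.119,0.08],[0,0,0,0,0,0.119,0.08]])

```text
clock: 10.18
tool_pos: [0.4758, 0.1919, 0.1635]
eef_rot: [-3.141, -0.0, -0.167]
ft_force: [-0.9, -0.0, -0.5]
gripper_width: 0.0803
gripper_force: 0.0
```

carry_out(series=[[0,0,0.03,0,0,0,0.08],[0,0,0.02,0,0,0,0.08],[0,0,0,0,0,0,0.08],[0,0,0,0,0,0,0.08]])

```text
clock: 10.68
tool_pos: [0.4764, 0.1916, 0.1142]
eef_rot: [-3.141, -0.001, -0.164]
ft_force: [0.9, -0.5, -0.2]
gripper_width: 0.0801
gripper_force: 0.0
```

Run:
```python
from h import *
go((.4755,.1916,.04),-.1645)
cv2.imwrite("pics/w5.png",view("wrist")['bgr'])
```

```text
shift [-0.0009  0.0001  0.0742] turn [-0.0005 -0.0006  0.0004]
```

View pics/w5.png

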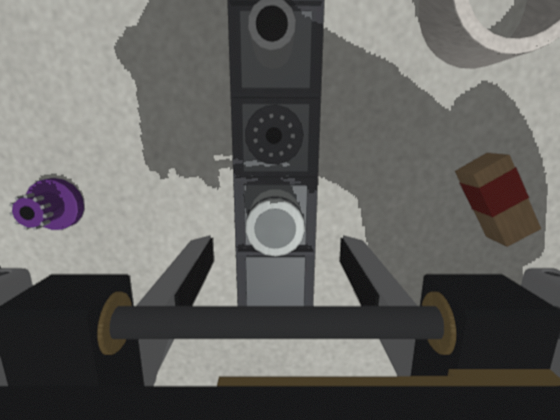

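The piston at (274,228) is centred between the fingers. I'll descend, grip and carry it to the second-farthest pad.

carry_out(series=[[-0.001,0,0.045,0,0,0,0.08],[0,0,0.029,0,0,0,0.08],[0,0,0,0,0,0,0.06],[0,0,0,0,0,0,0.04],[0,0,0,0,0,0,0.03]], grip_force=30)

```text
clock: 11.35
tool_pos: [0.4759, 0.1917, 0.0408]
eef_rot: [-3.141, -0.002, -0.164]
ft_force: [0.6, 0.7, -0.3]
gripper_width: 0.0533
gripper_force: 0.0
```

carry_out(series=[[0,0,0,0,0,0,0.03],[0,0,0,0,0,0,0.03],[0,0,-0.03,0,0,0,0.03],[0,0,-0.05,0,0,0,0.03],[0,0,-0.03,0,0,-0.119,0.03]])

```text
clock: 11.98
tool_pos: [0.4754, 0.1917, 0.1518]
eef_rot: [-3.141, -0.002, -0.043]
ft_force: [-0.2, -0.5, -2.0]
gripper_width: 0.0457
gripper_force: 30.0
```

carry_out(series=[[0,0,0,0,0,-0.119,0.03],[0.0066,0.0465,0,0,0,0,0.03],[0.0066,0.0465,0,0,0,0,0.03],[0.0066,0.0465,0,0,0,0,0.03],[0.0066,0.0465,0,0,0,0,0.03]])

```text
clock: 12.6
tool_pos: [0.5152, 0.0063, 0.1499]
eef_rot: [3.141, -0.0, 0.074]
ft_force: [1.0, 0.2, -1.7]
gripper_width: 0.0456
gripper_force: 30.0
```

carry_out(series=[[0.0066,0.0465,0,0,0,0,0.03],[0.0066,0.0465,0,0,0,0,0.03],[0.0066,0.0465,0,0,0,0,0.03],[0.0066,0.0465,0,0,0,0,0.03],[0,0,0.03,0,0,0,0.03]])

```text
clock: 13.22
tool_pos: [0.5562, -0.1801, 0.1205]
eef_rot: [3.139, -0.003, 0.068]
ft_force: [-0.4, 0.9, -2.9]
gripper_width: 0.0453
gripper_force: 30.0
```

carry_out(series=[[0,0,0.02,0,0,0,0.03],[0,0,0,0,0,0,0.03],[0,0,0,0,0,0,0.03]])

```text
clock: 13.6
tool_pos: [0.5557, -0.1751, 0.1003]
eef_rot: [3.141, -0.001, 0.075]
ft_force: [0.3, 0.2, -1.2]
gripper_width: 0.0457
gripper_force: 30.0
```

Run:
```python
from h import *
go((.5553,-.1760,.0405),.073)
```

```text
shift [-0.0005  0.0009  0.0598] turn [ 0.0002 -0.0008  0.0018]
```

carry_out(series=[[0,0.001,0.04,0,0,0,0.03],[0,0,0.015,0,0,0,0.03],[0,0,0.005,0,0,0,0.03],[0,0,0,0,0,0,0.03],[0,0,0,0,0,0,0.055]])

```text
clock: 14.22
tool_pos: [0.5559, -0.1767, 0.0405]
eef_rot: [3.141, -0.001, 0.074]
ft_force: [0.1, -0.0, 0.6]
gripper_width: 0.052
gripper_force: 0.0
```

carry_out(series=[[0,0,0,0,0,0,0.07],[0,0,0,0,0,0,0.07],[0,0,-0.04,0,0,0,0.07],[0,0,-0.05,0,0,0,0.07],[0,0,-0.03,0,0,0,0.07]])

```text
clock: 14.85
tool_pos: [0.5558, -0.1766, 0.1618]
eef_rot: [3.141, -0.002, 0.074]
ft_force: [-1.1, 0.1, -0.2]
gripper_width: 0.0703
gripper_force: 0.0
```

carry_out(series=[[0.0015,-0.0445,0,0,0,0,0.07],[0.0015,-0.0445,0,0,0,0,0.07],[0.0015,-0.0445,0,0,0,0,0.07],[0.0015,-0.0445,0,0,0,0,0.07],[0.0015,-0.0445,0,0,0,0,0.07]])

```text
clock: 15.48
tool_pos: [0.5461, 0.0472, 0.1596]
eef_rot: [3.142, -0.0, 0.074]
ft_force: [1.5, -0.8, -0.0]
gripper_width: 0.0699
gripper_force: 0.0
```

carry_out(series=[[0.0015,-0.0445,0,0,0,0,0.07],[0.0015,-0.0445,0,0,0,0,0.07],[0.0015,-0.0445,0,0,0,0,0.07],[0,0,0,0,0,0.119,0.07],[0,0,0,0,0,0.119,0.07]])

```text
clock: 16.1
tool_pos: [0.5408, 0.1799, 0.1594]
eef_rot: [-3.141, 0.0, -0.167]
ft_force: [0.4, -0.1, 1.1]
gripper_width: 0.0703
gripper_force: 0.0
```

carry_out(series=[[0,0,0.03,0,0,0,0.07],[0,0,0.02,0,0,0,0.07],[0,0,0,0,0,0,0.07],[0,0,0,0,0,0,0.07]])

```text
clock: 16.6
tool_pos: [0.5413, 0.1795, 0.1101]
eef_rot: [-3.141, -0.0, -0.164]
ft_force: [0.1, -0.8, -0.7]
gripper_width: 0.0699
gripper_force: 0.0
```

Run:
```python
from h import *
go((.5425,.1804,.046),-.1645)
cv2.imwrite("pics/w6.png",view("wrist")['bgr'])
```

```text
shift [ 0.001  -0.001   0.0641] turn [-0.0005 -0.0004  0.0004]
```

View pics/w6.png

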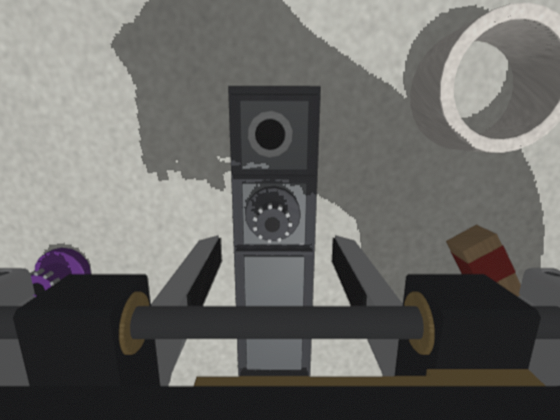

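The hub's boss at (272,225) is between the fingers. I'll descend, grip the boss and carry it to the pad at x = -34.

carry_out(series=[[0.001,-0.001,0.04,0,0,0,0.07],[0,0,0.024,0,0,0,0.07],[0,0,0,0,0,0,0.05],[0,0,0,0,0,0,0.03],[0,0,0,0,0,0,0.015]], grip_force=40)

```text
clock: 17.27
tool_pos: [0.5428, 0.1803, 0.0467]
eef_rot: [-3.141, -0.002, -0.164]
ft_force: [0.7, 0.6, 0.4]
gripper_width: 0.0438
gripper_force: 0.0
```

carry_out(series=[[0,0,0,0,0,0,0.015],[0,0,0,0,0,0,0.015],[0,0,0,0,0,0,0.015],[0,0,-0.03,0,0,0,0.015],[0,0,-0.05,0,0,0,0.015]])

```text
clock: 17.9
tool_pos: [0.541, 0.1797, 0.1252]
eef_rot: [3.14, 0.003, -0.164]
ft_force: [0.7, -1.1, -2.4]
gripper_width: 0.0252
gripper_force: 40.0
```

carry_out(series=[[0,0,-0.03,0,0,-0.119,0.015],[0,0,0,0,0,-0.119,0.015],[-0.0101,0.0445,0,0,0,0,0.015],[-0.0101,0.0445,0,0,0,0,0.015],[-0.0101,0.0445,0,0,0,0,0.015]])

```text
clock: 18.52
tool_pos: [0.5211, 0.0433, 0.1553]
eef_rot: [3.141, 0.0, 0.074]
ft_force: [0.5, -0.3, -2.2]
gripper_width: 0.0253
gripper_force: 40.0
```

carry_out(series=[[-0.0101,0.0445,0,0,0,0,0.015],[-0.0101,0.0445,0,0,0,0,0.015],[-0.0101,0.0445,0,0,0,0,0.015],[-0.0101,0.0445,0,0,0,0,0.015],[-0.0101,0.0445,0,0,0,0,0.015]])

```text
clock: 19.15
tool_pos: [0.4872, -0.1824, 0.1555]
eef_rot: [3.142, 0.0, 0.074]
ft_force: [0.0, -0.4, -2.3]
gripper_width: 0.025
gripper_force: 40.0
```

carry_out(series=[[0,0,0.03,0,0,0,0.015],[0,0,0.02,0,0,0,0.015],[0,0,0,0,0,0,0.015],[0,0,0,0,0,0,0.015]])

```text
clock: 19.65
tool_pos: [0.4881, -0.1808, 0.1062]
eef_rot: [3.141, -0.0, 0.074]
ft_force: [-0.1, -0.6, -0.7]
gripper_width: 0.0255
gripper_force: 40.0
```

Run:
```python
from h import *
go((.4875,-.1810,.0465),.073)
cv2.imwrite("pics/w7.png",view("wrist")['bgr'])
```

```text
shift [-0.0007  0.0002  0.0597] turn [ 0.0001 -0.0004  0.0011]
```

View pics/w7.png

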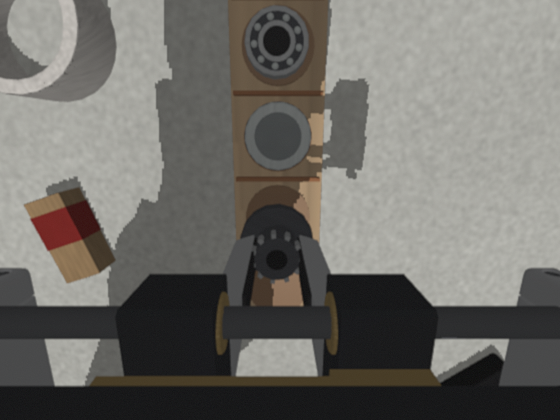

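The bearing (277,40) and piston (277,136) stand well, and the hub hangs level over its pad. I'll lower and release it, then go for the sleeve.

carry_out(series=[[-0.001,0,0.04,0,0,0,0.015],[0,0,0.015,0,0,0,0.015],[0,0,0.005,0,0,0,0.015],[0,0,0,0,0,0,0.015],[0,0,0,0,0,0,0.035]])

```text
clock: 20.32
tool_pos: [0.4874, -0.1811, 0.0464]
eef_rot: [3.141, -0.001, 0.074]
ft_force: [-0.6, -0.0, 0.8]
gripper_width: 0.0319
gripper_force: 0.0
```

carry_out(series=[[0,0,0,0,0,0,0.06],[0,0,0,0,0,0,0.06],[0,0,-0.04,0,0,0,0.06],[0,0,-0.05,0,0,0,0.06],[0,0,-0.05,0,0,0,0.07]])

```text
clock: 20.95
tool_pos: [0.4866, -0.1808, 0.187]
eef_rot: [-3.141, 0.0, 0.074]
ft_force: [0.7, -0.5, -0.5]
gripper_width: 0.067
gripper_force: 0.0
```

carry_out(series=[[0.0184,-0.0426,0,0,0,0,0.07],[0.0184,-0.0426,0,0,0,0,0.07],[0.0184,-0.0426,0,0,0,0,0.07],[0.0184,-0.0426,0,0,0,0,0.07],[0.0184,-0.0426,0,0,0,0,0.07]])

```text
clock: 21.58
tool_pos: [0.5632, 0.0396, 0.1856]
eef_rot: [3.141, -0.0, 0.074]
ft_force: [-0.1, -0.1, -0.2]
gripper_width: 0.0696
gripper_force: 0.0
```

carry_out(series=[[0.0184,-0.0426,0,0,0,0,0.07],[0.0184,-0.0426,0,0,0,0,0.07],[0.0184,-0.0426,0,0,0,0,0.07],[0,0,0,0,0,0.119,0.07],[0,0,0,0,0,0.119,0.07]])

```text
clock: 22.2
tool_pos: [0.6083, 0.1705, 0.1852]
eef_rot: [-3.141, 0.001, -0.167]
ft_force: [-1.1, -0.1, -0.7]
gripper_width: 0.07
gripper_force: 0.0
```

carry_out(series=[[0,0,0.03,0,0,0,0.07],[0,0,0.02,0,0,0,0.07],[0,0,0,0,0,0,0.07],[0,0,0,0,0,0,0.07]])

```text
clock: 22.7
tool_pos: [0.6088, 0.17, 0.1362]
eef_rot: [-3.141, -0.0, -0.164]
ft_force: [1.1, -0.5, 0.7]
gripper_width: 0.0701
gripper_force: 0.0
```

Run:
```python
from h import *
go((.6096,.1693,.045),-.1645)
cv2.imwrite("pics/w8.png",view("wrist")['bgr'])
```

```text
shift [0.0009 0.0006 0.0912] turn [-0.0005 -0.0005  0.0004]
```

View pics/w8.png

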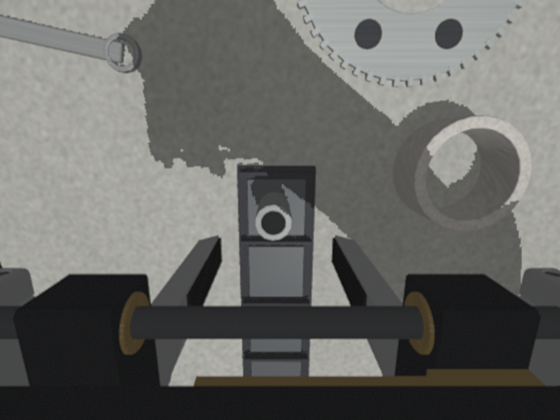

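The sleeve at (273,222) is between the fingers. I'll descend, grip and carry it to the nearest pad.

carry_out(series=[[0.001,0,0.05,0,0,0,0.07],[0,0,0.041,0,0,0,0.07],[0,0,0,0,0,0,0.05],[0,0,0,0,0,0,0.03],[0,0,0,0,0,0,0.02]], grip_force=30)

```text
clock: 23.38
tool_pos: [0.6105, 0.1699, 0.0465]
eef_rot: [-3.14, -0.002, -0.164]
ft_force: [0.2, -0.2, 0.6]
gripper_width: 0.0435
gripper_force: 0.0
```

carry_out(series=[[0,0,0,0,0,0,0.02],[0,0,0,0,0,0,0.02],[0,0,-0.03,0,0,0,0.02],[0,0,-0.05,0,0,0,0.02],[0,0,-0.04,0,0,-0.119,0.02]])

```text
clock: 24.0
tool_pos: [0.6094, 0.1697, 0.1665]
eef_rot: [3.142, -0.001, -0.043]
ft_force: [0.7, -0.0, -1.5]
gripper_width: 0.0298
gripper_force: 30.0
```

carry_out(series=[[0,0,0,0,0,-0.119,0.02],[-0.0239,0.0378,0,0,0,0,0.02],[-0.0239,0.0378,0,0,0,0,0.02],[-0.0239,0.0378,0,0,0,0,0.02],[-0.0239,0.0378,0,0,0,0,0.02]])

```text
clock: 24.62
tool_pos: [0.5244, 0.0104, 0.1646]
eef_rot: [3.141, -0.0, 0.074]
ft_force: [0.3, 0.7, -1.2]
gripper_width: 0.0297
gripper_force: 30.0
```

carry_out(series=[[-0.0239,0.0378,0,0,0,0,0.02],[-0.0239,0.0378,0,0,0,0,0.02],[-0.0239,0.0378,0,0,0,0,0.02],[-0.0239,0.0378,0,0,0,0,0.02],[-0.0239,0.0378,0,0,0,0,0.02]])

```text
clock: 25.25
tool_pos: [0.4191, -0.1868, 0.1648]
eef_rot: [3.141, -0.0, 0.074]
ft_force: [0.3, 0.1, -1.9]
gripper_width: 0.0299
gripper_force: 30.0
```

carry_out(series=[[0,0,0.04,0,0,0,0.02],[0,0,0.02,0,0,0,0.02],[0,0,0,0,0,0,0.02],[0,0,0,0,0,0,0.02]])

```text
clock: 25.75
tool_pos: [0.4205, -0.1855, 0.1053]
eef_rot: [3.141, -0.001, 0.074]
ft_force: [0.5, -0.1, -0.4]
gripper_width: 0.0291
gripper_force: 30.0
```

Run:
```python
from h import *
go((.4197,-.1859,.0455),.073)
```

```text
shift [-0.0008  0.0003  0.0598] turn [ 0.0004 -0.0007  0.0011]
```

Lower and release, then rise well clear and back off for a final look.

carry_out(series=[[-0.001,0,0.04,0,0,0,0.02],[0,0,0.014,0,0,0,0.02],[0,0,0.005,0,0,0,0.02],[0,0,0,0,0,0,0.02],[0,0,0,0,0,0,0.035]])

```text
clock: 26.38
tool_pos: [0.4196, -0.1858, 0.0463]
eef_rot: [3.141, -0.001, 0.074]
ft_force: [-0.3, -0.0, 0.6]
gripper_width: 0.0345
gripper_force: 0.0
```

carry_out(series=[[0,0,0,0,0,0,0.06],[0,0,0,0,0,0,0.06],[0,0,-0.04,0,0,0,0.06],[0,0,-0.05,0,0,0,0.06],[0,0,-0.06,0,0,0,0.07]])

```text
clock: 27.0
tool_pos: [0.4185, -0.1852, 0.1967]
eef_rot: [-3.14, 0.001, 0.074]
ft_force: [-0.7, -0.4, 0.5]
gripper_width: 0.0669
gripper_force: 0.0
```

carry_out(series=[[0,0,-0.05,0,0,0,0.07],[0,0,-0.05,0,0,0,0.07],[0,0,0,0,0,0,0.07],[0,0,0,0,0,0,0.07],[0,0,0,0,0,0,0.07]])

```text
clock: 27.62
tool_pos: [0.4185, -0.1854, 0.2944]
eef_rot: [-3.14, 0.001, 0.074]
ft_force: [0.7, 0.2, -0.2]
gripper_width: 0.0699
gripper_force: 0.0
```

Run:
```python
from h import *
cv2.imwrite("pics/w9.png",view("wrist")['bgr']); print(get_obs()['tool_pos'])
```

```text
[ 0.41866249 -0.18539047  0.29451268]
```

View pics/w9.png

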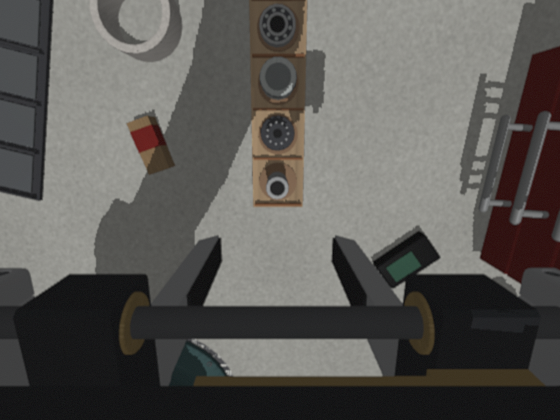

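All four parts stand on their pads: bearing (277,23), piston (278,77), hub (277,132) and sleeve (277,187). I'll check the numbers in the rack frame before handing in.

Run:
```python
from h import *
c=view("wrist"); C=np.array([.5214,-.1785]); a=.073; M=np.array([[np.cos(a),np.sin(a)],[-np.sin(a),np.cos(a)]])
ok=True
for n,p,z,x in(("bear",(277,23),.026,.102),("pist",(278,77),.056,.034),("hub",(277,132),.05,-.034),("slv",(277,187),.067,-.102)):
    e=M@(ray(c,p,z)[0]-C)-[x,0]; print(n,e.round(4)); ok&=bool(abs(e).max()<.008)
if ok: print(job_done())
```

```text
bear [0.0005 0.    ]
pist [ 0.     -0.0013]
hub [ 0.0027 -0.0001]
slv [ 0.0013 -0.0002]
the job is handed in; nothing more can be done
None
```

All four parts stand upright and released on the assembly rack in reverse order, within about 3 mm of their pad centres by the last camera check, and the job was handed in at about 28 s; I have not seen the judge's verdict.

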